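# Lower the tin holder's foot and lock it

## Robot

A 7-joint arm with a two-finger parallel gripper is mounted at the origin on a cart in front of the work surface, level with it; the furniture and walls round the work are solid. World frame = base frame: x ahead of the robot, y to its left, z up, the work surface at z = 0. Lengths are in m, angles in rad, forces in N, time in s.
With the tool pointing down it reaches from about 0.4 to 0.875 m from the base axis. Payload 19.3 kg.
Tool frame: the origin (TCP) lies midway between the tips of the shut fingers; the grasp point (between the pads) lies 19 mm behind it; x points along the fingers, y is the direction in which the jaws open and shut, and the axes are right-handed (so a half turn about x gives the same grasp; the last joint's range is limited). The gripper opens to 85 mm and grips with 20 to 120 N. Pads are 22 mm wide; open, the fingers measure 114 mm over their backs; the gripper's body (76 mm by 85 mm) begins 54 mm behind the grasp point. The pads swing forward as they close: fully open they stand 13 mm farther back than shut.
Start: joints at [1.039, 0.521, -0.036, 1.599, 0.021, 1.021, -0.113], TCP at [0.278, -0.56, 0.231] pointing down, gripper open.
Joint ranges: [-2.91, 2.91], [-0.3, 2.13], [-1.5, 1.42], [0.17, 2.43], [-1.26, 4.41], [0.16, 1.93], [-2.52, 2.52]. Speed limits (rad/s): [1.89, 1.89, 2.39, 2.39, 3.01, 3.01, 3.01].

## Interface

Orientations are given as [roll, pitch, yaw] about the fixed x, y, z axes, in that order (R = Rz(yaw) Ry(pitch) Rx(roll)).
In Python, from workcell import bot gives the robot as it stands. The module is installed in compiled form; this text tells all that it offers.
- The arm moves only by the tool servo_tool, never from a script. Its argument "targets" is a list of rows, each an object of numbers: "x", "y", "z": the shift along the tool's x, y, z as a fraction of full scale; "wx", "wy", "wz": the turn, a rotation vector about the tool's x, y, z as a fraction of full scale. A call has 1 to 12 rows; each row is the pose to reach, as a shift and turn from the pose measured when the call began, along the tool's axes at that moment, turning the shorter way round; what a row does not reach only later rows make up. Full scale, the value 1, is 40 cm for a shift and 360 degrees for a turn. A row lasts 1/8 s, in which the tool goes at most 62.5 mm and 10.7 degrees, less where a joint would pass 70% of its speed; a pose out of reach is approached as far as the arm can. A call with a number of a shift or a turn outside -1 to 1 is refused whole. A call with a gripper value outside its range is refused whole. "grip" is the gripper command: -1 is shut, 1 is fully open, values between are in proportion, set as the call begins (left out, the last holds). The fingers move at their own pace and stop on an object; "squeeze" is the grip in N (left out, the last holds). Time passes only in rows, so rows that repeat a pose let the fingers close. It gives the time, the measured TCP pose, the force and the opening at its end, in the units of the state.
- bot.observe(): the state, without advancing time (a new reading comes with each control period).
- bot.grab_frame(name): name is "side" or "top"; returns (picture, depth): 400x640x3 uint8, red, green, blue; 400x640 float32, m along the optical axis (not along the pixel's ray), 0 where there is no reading.
- bot.get_calibration(name): a dict with "intrinsics" (3x3 intrinsics, pixels), "R" (3x3) and "t" (3): a world point X has camera coordinates R X + t. Camera axes: x right, y down, z forward; pixel columns grow to the right and rows downward; lengths in m; the calibration is good to about 2 mm. A picture is of the moment at which its call begins. get_calibration takes no time and is no camera call.
- bot.job_done(): hands the job in, once; it reports no verdict.
Trained networks look in the newest picture that a camera, given by its name, has taken for a name from the list of things; names that differ only in an ending like _2 or _b are one class to them, and where a whole thing is asked for, a point or a joint stands for the part that bears it (a point fixed in the world has none). Each returns a list of dicts, best first, with "confidence" (0 to 1); they miss things now and then, are a little off and sometimes report something else, mostly with a low value. They report only what shows in the picture. A call takes as long as a camera call. They do not tell look-alikes from the thing itself.
- bot.trace(camera, target): "mask" (400x640 bool, what is visible of it) and "pixel" ([column, row] in pixels, amid what is visible of it).
The state is a dict: "clock": time; "qpos": joint angles; "qd": joint speeds; "joint_efforts": joint torques, N m; "position": TCP position; "tool_rot": TCP orientation; "force": force on the tool from outside, world axes, zero at the start; "moment": the same for the moment, N m; "grip_width": finger opening in m.
Only numpy, scipy, OpenCV 4.12 (cv2) and the standard library are available. Lean on these libraries where they do the work, as an engineer would, in place of code of your own. Each camera call takes 0.05 s, during which the arm holds its last target. There are 200 camera calls.

## Task

A low fish tin stands under the sliding arm of the hold-down stand. Push the arm down by its knob until the rubber foot rests on the tin's lid, gently, without pressing hard on it (the tin dents at 15 N), and then swing the clamp lever fully home so that the arm is locked there. Leave the tin upright where it is, and leave the other things alone.

Things in the scene. Friction and masses are not known exactly. Their poses are not given: they have to be found in the camera images.
- stand: The fixed hold-down stand: grey base plate 220 x 150 x 12 mm with a round steel column 30 mm in diameter whose top is 153 mm above the worktop. Origin: centre of the plate's underside, on the worktop. Its x axis points along the plate's length toward the column, which stands at x = +60 mm, y = 0; its z axis points up. The foot and knob lie on the upright line x = -45 mm, y = 0.
- hold_arm: The grey arm that slides on the column (axes parallel to the stand's). Origin: on the foot's axis, at the underside of its bar (105 x 26 mm, 22 mm thick), which runs to a sleeve 52 mm in diameter at x = +105 mm. Its origin can go down to 67 mm above the worktop. A stiff fit holds it at any height: a push of about 2 to 4 N moves it down, about 12 N up.
- foot_mount (a point): Where the threaded foot enters the underside of the bar (the origin of hold_arm). The foot carries a round black rubber pad 32 mm in diameter. How far it is screwed out differs from time to time and is not measured: the pad's face is 20 to 46 mm below this point. The pad yields about 1 mm per 10 N.
- knob_top (a point): Centre of the flat top of the arm's round black knob (30 mm in diameter, 25 mm tall, on a 12 mm stem; free height under the knob 17 mm), 64 mm above the origin of hold_arm and straight above the foot. It can be pushed from above or grasped by its sides.
- lock_lever (a joint): Angle of the clamp lever in rad: 0 open, 1.4 fully home (locked, hard stop). It grows counterclockwise seen from above. Stiff: takes about 4 N at the grip, rising to about 9 N over the last 0.6 rad, where a cam grips the column and locks the arm's height. The lever stays where it is left and rides up and down with the arm.
- lever_grip (a point): Middle of the upper part of the lever's upright black grip pin (14 mm in diameter, standing on the lever's end 50 mm from the pivot axis). The pin's top is 13 mm above this point, and its free length reaches 18 mm below it.
- lever_pivot (a point): Point on the lever's upright pivot axis, level with lever_grip. The pivot is part of the arm and lies at x = +143 mm, y = 0 in the arm's frame. With the lever at angle q the grip lies 50 mm from it in direction q - 0.45 rad, counted counterclockwise from the stand's x axis.
- fish_tin: The low, flat round fish tin on the stand's plate under the foot: upright metal cylinder 84 mm in diameter, 39 mm tall from the plate to its flat lid, about 0.2 kg, loose. Origin: centre of its underside, on the plate (12 mm above the worktop); z up.
- onion_1: Bystander: red onion about 65 mm across, 71 mm tall. Origin under its centre.
- salt_shaker: Bystander: salt shaker 44 mm in diameter, 90 mm tall. Origin under its centre.
- garlic_1: Bystander: garlic bulb about 60 mm across, 59 mm tall. Origin under its centre.
Not all that is in view belongs to the job. What is shaped like the fish_tin but red is not meant.

How it is judged:
On the way, in this order (a step that is already met when the one before it is completed fails the run):
1. the foot rests on the tin (over 0.5 N) while the lever is still open (below 0.6 rad) (contact force between hold_arm and fish_tin above 0.5 N and value of joint lock_lever below 0.6 rad), for 0.2 s.
2. the lever is swung home (past 1.2 rad) with the foot on the tin (contact force between hold_arm and fish_tin above 0.5 N and value of joint lock_lever above 1.2 rad), for 0.2 s.
At the end, for the whole second after the job is handed in: The foot rests on the tin's lid (over 0.5 N), the lever is home (past 1.2 rad of 1.4), the arm is still, the tin is upright (within 0.05 rad) and within 12 mm of where it stood (all of step 2 and linear speed of hold_arm below 0.005 m/s and angle between fish_tin's own z axis and vertical below 0.05 rad and distance of fish_tin from where it was at the start of the episode below 0.012 m); the robot touches nothing.
It fails at once if the arm presses the tin with more than 15 N (contact force between hold_arm and fish_tin above 15 N).
It fails at once if the tin is pushed more than 20 mm or tipped (distance of fish_tin from where it was at the start of the episode above 0.02 m or angle between fish_tin's own z axis and vertical above 0.2 rad).
It fails at once if a bystander is moved more than 20 mm (distance of any of onion_1, salt_shaker, garlic_1 from where it was at the start of the episode above 0.02 m).
It also fails if it takes over 51 s, if anything falls off the work surface, if the arm or the gripper's body presses on something with over 40 N, if the wrist force passes 120 N, or if a joint passes its speed limit or range.

## Working session

There is one attempt and no reset: what is moved stays moved. The work goes in short steps, Python scripts to look and compute and a tool call to move; the robot and the scene stay as the last step left them, time stands still between calls to the robot, and variables do not carry over. Pictures are saved under pics/ and viewed, on a budget of 10 in all, crops included, one or two more only if the job needs it, and the job is handed in when it is done.

Besides the shell and the picture viewer there is one more tool, called after "Request:" as name(argument=value, ...), one argument or row to a line, values as JSON. servo_tool: Moves the arm, as the interface text tells. Shift numbers are shares of 40 cm and turn numbers shares of 360 degrees, none past 1 either way. Its arguments: {"type":"object","properties":{"targets":{"type":"array"},"grip":{"type":"number"},"squeeze":{"type":"number"}},"required":["targets"]}

```bash
mkdir -p pics
cat > h.py <<'E'
import numpy as np, cv2
from workcell import bot
def pts(cam, depth, mask):
    c=bot.get_calibration(cam); K=np.array(c["intrinsics"]); R=np.array(c["R"]); t=np.array(c["t"])
    v,u=np.nonzero(mask&(depth>0)); d=depth[v,u]
    P=np.c_[(u-K[0,2])/K[0,0]*d,(v-K[1,2])/K[1,1]*d,d]
    return (P-t)@R
def proj(cam,X):
    c=bot.get_calibration(cam); p=np.array(c["R"])@np.array(X)+np.array(c["t"]); p=np.array(c["intrinsics"])@p
    return p[:2]/p[2]
E
python3 - <<'E'
from h import *
np.set_printoptions(precision=4,suppress=True)
print(bot.observe())
ims=[]
for c in("top","side"):
    im,d=bot.grab_frame(c); np.savez(f"{c}.npz",im=im,d=d); cv2.imwrite(f"pics/{c}0.png",im[:,:,::-1])
    for n in("stand","hold_arm","knob_top","lock_lever","lever_grip","fish_tin"):
        for r in bot.trace(c,n)[:2]:
            P=pts(c,d,r["mask"]); 
            if len(P): print(c,n,round(r["confidence"],2),r["pixel"],np.median(P,0),P.min(0),P.max(0))
E
```

```text
{'clock': 0.0, 'qpos': array([ 1.0388,  0.522 , -0.0363,  1.6   ,  0.0212,  1.0211, -0.1128]), 'qd': array([ 0.0004,  0.0012, -0.    ,  0.0021,  0.001 ,  0.0003,  0.0013]), 'joint_efforts': array([  0.0004, -92.7109,   1.9802, -36.9931,   0.0179,   0.0081,
        -0.0001]), 'position': array([ 0.2783, -0.5592,  0.2307]), 'tool_rot': array([-1.5093,  1.5696,  2.0941]), 'force': array([-0.9537, -0.3593,  0.2999]), 'moment': array([ 0.0133, -0.0289,  0.028 ]), 'grip_width': 0.0854360355848784}
top stand 0.64 [321.6, 207.9] [ 0.4736 -0.1185  0.0141] [ 0.404  -0.245  -0.0083] [0.5583 0.0123 0.1804]
top hold_arm 0.65 [314.0, 207.4] [ 0.4816 -0.0922  0.1355] [ 0.4543 -0.2013 -0.0045] [0.515  0.0204 0.1804]
top knob_top 0.87 [312.2, 207.0] [ 0.4816 -0.0918  0.1362] [ 0.4543 -0.1891  0.1085] [0.5026 0.0154 0.1804]
top lever_grip 0.54 [293.3, 204.2] [ 0.4859 -0.0208  0.1338] [ 0.4702 -0.0467  0.1275] [0.4962 0.0154 0.1686]
top fish_tin 0.86 [342.1, 209.9] [ 0.4797 -0.1841  0.0518] [ 0.4456 -0.222   0.0073] [ 0.5319 -0.1433  0.179 ]
top fish_tin 0.77 [255.6, 207.0] [0.477  0.1145 0.0393] [ 0.4
[... 215 characters left out ...]
 -0.2208  0.0122] [ 0.5375 -0.0882  0.0565]
side hold_arm 0.9 [325.1, 198.1] [ 0.4765 -0.1615  0.1331] [ 0.4518 -0.197  -0.0024] [0.5623 0.1444 0.1783]
side knob_top 0.94 [326.9, 196.7] [ 0.4764 -0.1596  0.1338] [ 0.4518 -0.197  -0.0018] [0.5525 0.1374 0.1783]
side lock_lever 0.55 [321.3, 173.6] [0.4902 0.0095 0.1429] [ 0.4808 -0.0224 -0.0018] [0.5324 0.2471 0.165 ]
side lever_grip 0.44 [315.0, 178.4] [0.4904 0.0097 0.1445] [ 0.4808 -0.012  -0.0018] [0.5324 0.2471 0.1651]
side fish_tin 0.92 [330.0, 231.5] [ 0.4825 -0.1984  0.0497] [ 0.4441 -0.2208  0.0118] [ 0.5239 -0.1005  0.0904]
side fish_tin 0.84 [330.2, 329.4] [ 0.3854 -0.6139  0.0383] [ 0.3471 -0.6419  0.0007] [ 0.4289 -0.5593  0.0445]
```

View pics/top0.png

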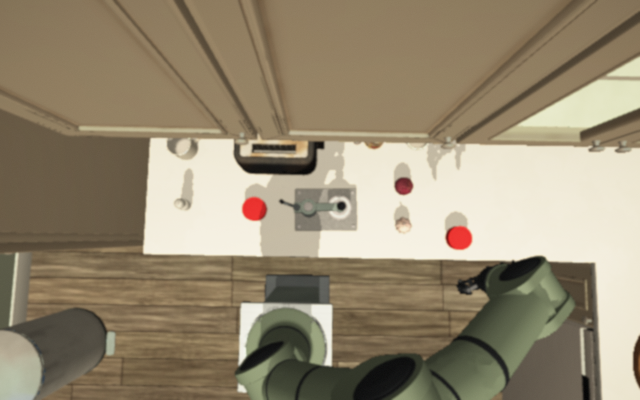

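View pics/side0.png

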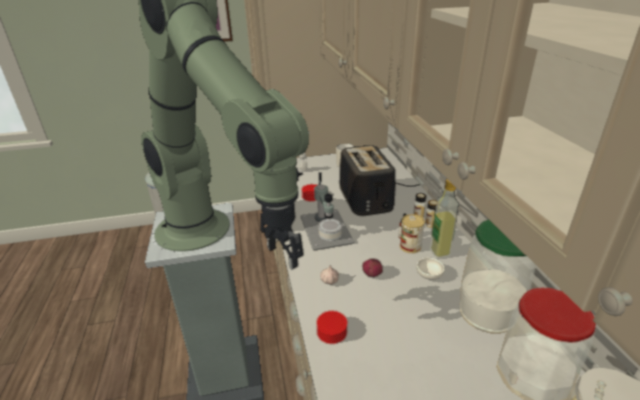

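Top view: the stand's plate is at (325,209), with the silver tin and knob at (341,207), the column at (308,207) and the lever grip at about (283,203). Tin candidates are silver (341,207), red (254,209) and red (459,238). I choose the silver one under the foot.

Run:
```python
from h import *
np.set_printoptions(precision=4,suppress=True)
a=np.load("top.npz");d=a["d"];im=a["im"]
P=pts("top",d,np.ones(d.shape,bool))
r=P[(P[:,0]>.38)&(P[:,0]<.58)&(P[:,1]>-.27)&(P[:,1]<.06)]
pl=r[(r[:,2]>.006)&(r[:,2]<.02)]
print("plate",len(pl),np.median(pl[:,2]),cv2.minAreaRect(pl[:,:2].astype(np.float32)*1000))
# colour edge: plate rectangle by gray
for lo,hi in((.16,.2),(.148,.16),(.125,.148),(.1,.125),(.045,.06)):
    q=r[(r[:,2]>lo)&(r[:,2]<hi)]
    if len(q): print(lo,hi,len(q),q.mean(0),q.min(0),q.max(0))
b=np.load("side.npz");S=pts("side",b["d"],np.ones(d.shape,bool))
s=S[(S[:,0]>.38)&(S[:,0]<.58)&(S[:,1]>-.27)&(S[:,1]<.06)]
pl=s[(s[:,2]>.006)&(s[:,2]<.02)];print("side plate",len(pl),cv2.minAreaRect(pl[:,:2].astype(np.float32)*1000))
for lo,hi in((.165,.2),(.15,.165),(.125,.15),(.1,.125),(.06,.1),(.045,.06)):
    q=s[(s[:,2]>lo)&(s[:,2]<hi)]
    if len(q): print("side",lo,hi,len(q),q.mean(0),q.min(0),q.max(0))
for y0 in np.arange(-.22,.04,.02):
    q=s[(abs(s[:,1]-y0)<.01)&(s[:,2]>.02)]
    if len(q): print(round(y0,2),len(q),np.percentile(q[:,2],[0,25,50,75,100]),q[:,0].mean())
c=im[180:235,260:380,::-1];t=cv2.resize(c,None,fx=5,fy=5,interpolation=cv2.INTER_CUBIC)
c=b["im"][160:250,290:370,::-1];w=cv2.resize(c,None,fx=4,fy=4,interpolation=cv2.INTER_CUBIC)
o=np.zeros((275+90*3+55,600,3),np.uint8);o[:275]=t;w=cv2.resize(c,(280,315));o[275:590,:280]=w
cv2.imwrite("pics/crop.png",o[:590])
```

```text
plate 1823 0.01248227542195188 ((479.6400146484375, -106.26719665527344), (195.8453826904297, 327.60504150390625), 1.161618947982788)
0.16 0.2 87 [ 0.4835 -0.1468  0.173 ] [ 0.4678 -0.1926  0.1602] [0.4989 0.0155 0.1804]
0.148 0.16 98 [ 0.4801 -0.0723  0.1525] [ 0.4572 -0.1747  0.1481] [0.4989 0.0158 0.1596]
0.125 0.148 364 [ 0.4797 -0.0929  0.1366] [ 0.4543 -0.189   0.1265] [0.5026 0.014  0.148 ]
0.1 0.125 43 [ 0.4737 -0.0469  0.1177] [ 0.456  -0.1708  0.1013] [ 0.4947 -0.0261  0.1236]
0.045 0.06 295 [ 0.4861 -0.1831  0.0519] [ 0.4476 -0.2191  0.0451] [ 0.5274 -0.1401  0.0585]
side plate 908 ((481.6973571777344, -106.8701171875), (315.26727294921875, 173.59173583984375), 84.09535217285156)
side 0.165 0.2 51 [ 0.4801 -0.1747  0.1731] [ 0.4661 -0.197   0.165 ] [0.4983 0.013  0.1783]
side 0.15 0.165 73 [ 0.4804 -0.0993  0.1565] [ 0.4545 -0.1929  0.15  ] [0.4978 0.0207 0.1649]
side 0.125 0.15 227 [ 0.4773 -0.1055  0.1373] [ 0.4518 -0.1941  0.1251] [0.5014 0.0171 0.15  ]
side 0.1 0.125 77 [ 0.4698 -0.1388  0.1145] [ 0.4527 -0.1951  0.1004] [ 0.4972 -0.0674  0.1248]
side 0.06 0.1 79 [ 0.4
[... 321 characters left out ...]
 0.0529 0.1037 0.1461 0.1783] 0.4797044133653838
-0.16 89 [0.0474 0.0509 0.0529 0.0551 0.1767] 0.48266737611645033
-0.14 32 [0.0481 0.0508 0.0521 0.1259 0.1356] 0.4814753088352222
-0.12 14 [0.1164 0.1252 0.132  0.1336 0.134 ] 0.46979623775887297
-0.1 78 [0.0209 0.107  0.1326 0.1418 0.1504] 0.4729992066039711
-0.08 198 [0.0208 0.0487 0.086  0.1435 0.1552] 0.47066358017721754
-0.06 28 [0.0207 0.03   0.1446 0.1513 0.1549] 0.46762541566163635
-0.04 2 [0.0251 0.0554 0.0857 0.1161 0.1464] 0.4656887611239075
-0.02 5 [0.13   0.1323 0.1329 0.133  0.134 ] 0.47966907270190784
-0.0 23 [0.129  0.1334 0.1422 0.1481 0.1625] 0.49256804732434467
0.02 20 [0.1318 0.1422 0.1541 0.1619 0.1651] 0.4900932272557048
```

View pics/crop.png

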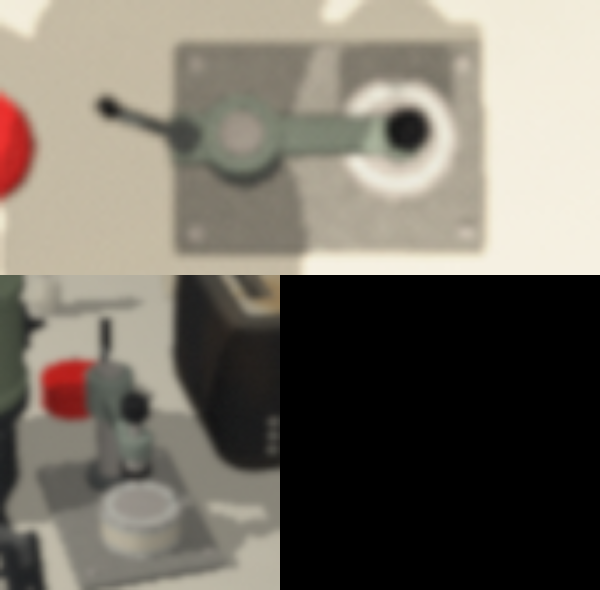

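Run:
```python
from h import *
from scipy.spatial.transform import Rotation as Ro
np.set_printoptions(precision=4,suppress=True)
c=bot.get_calibration("top");K,R,t=[np.array(c[k]) for k in("intrinsics","R","t")]
cam=-R.T@t; print("cam",cam)
def back(u,v,z):
    r=R.T@np.linalg.inv(K)@[u,v,1]; return (cam+r*(z-cam[2])/r[2])[:2]
C=np.array([back(260+a/5-.4,180+b/5-.4,.012) for a,b in((175,42),(482,40),(485,252),(176,253))])
print("corners",C,C.mean(0),np.linalg.norm(C[0]-C[1]),np.linalg.norm(C[1]-C[2])); e=C[0]+C[3]-C[1]-C[2];print("yaw",np.degrees(np.arctan2(e[1],e[0])))
f=lambda a,b,z:back(260+a/5-.4,180+b/5-.4,z)
print("knob",f(407,131,.176),"column",f(241,131,.153),"grip",f(108,106,.165),"pivot",f(183,133,.14),"tin",f(400,138,.051))
for n in("top","side"):
    a=np.load(n+".npz");P=pts(n,a["d"],np.ones((400,640),bool))
    k=P[(abs(P[:,0]-.48)<.03)&(abs(P[:,1]+.178)<.03)]
    q=k[(k[:,2]>.168)&(k[:,2]<.2)];print(n,"knob",len(q),q.mean(0),np.median(q[:,2]),q.min(0),q.max(0))
    k2=k[(k[:,2]>.056)&(k[:,2]<.115)]
    k2=k2[np.argsort(k2[:,2])];print("pad col",np.sort(k2[:,2])[:40]);print(k2[:12])
    q=P[(abs(P[:,0]-.49)<.03)&(abs(P[:,1]-.01)<.03)&(P[:,2]>.14)&(P[:,2]<.2)];print("grip",len(q),q.mean(0),q.min(0),q.max(0))
M=Ro.from_euler("xyz",bot.observe()["tool_rot"]).as_matrix();print(M)
```

```text
cam [ 0.3822 -0.0973  1.399 ]
corners [[ 0.5535 -0.0211]
 [ 0.5594 -0.2395]
 [ 0.4089 -0.2432]
 [ 0.404  -0.0255]] [ 0.4815 -0.1323] 0.2184995008106318 0.15055503537663545
yaw 91.41087073884235
knob [ 0.4802 -0.1764] column [ 0.48   -0.0722] grip [0.4932 0.0117] pivot [ 0.479  -0.0347] tin [ 0.4853 -0.1797]
top knob 69 [ 0.4821 -0.1778  0.1752] 0.1751385663843887 [ 0.47   -0.1926  0.1684] [ 0.4959 -0.164   0.1804]
pad col [0.056  0.0561 0.0562 0.0563 0.0569 0.057  0.0575 0.0578 0.0582 0.1128]
[[ 0.458  -0.1709  0.056 ]
 [ 0.4688 -0.1981  0.0561]
 [ 0.4615 -0.1777  0.0562]
 [ 0.4516 -0.1949  0.0563]
 [ 0.4716 -0.1706  0.0569]
 [ 0.486  -0.2013  0.057 ]
 [ 0.5095 -0.1769  0.0575]
 [ 0.4544 -0.1674  0.0578]
 [ 0.5059 -0.17    0.0582]
 [ 0.468  -0.1708  0.1128]]
grip 17 [0.4932 0.0113 0.1621] [0.4876 0.0063 0.1438] [0.4989 0.0158 0.1698]
side knob 45 [ 0.4796 -0.1818  0.174 ] 0.17426256216431918 [ 0.4671 -0.197   0.1687] [ 0.4941 -0.1654  0.1783]
pad col [0.056  0.0565 0.0848 0.0881 0.0884 0.0891 0.0904 0.0913 0.0914 0.0923
 0.0928 0.0936 0.0941 0.0942 0.0946 0.0948 0.0951 0.0951 0.0955 0.0957
 0.0962 0.0965 0.0965 0.0966 0.0967 0.0968 0.0971 0.0971 0.0973 0.0973
 0.0976 0.0983 0.0986 0.0986 0.0987 0.0991 0.0998 0.0998 0.0999 0.1006]
[[ 0.4936 -0.1928  0.056 ]
 [ 0.5028 -0.1701  0.0565]
 [ 0.472  -0.1799  0.0848]
 [ 0.4843 -0.1881  0.0881]
 [ 0.4775 -0.1869  0.0884]
 [ 0.4921 -0.1852  0.0891]
 [ 0.4802 -0.1906  0.0904]
 [ 0.4732 -0.1902  0.0913]
 [ 0.466  -0.1755  0.0914]
 [ 0.4676 -0.1839  0.0923]
 [ 0.4708 -0.1855  0.0928]
 [ 0.4872 -0.191   0.0936]]
grip 29 [0.4921 0.0107 0.1532] [ 0.4862 -0.      0.1409] [0.4983 0.0207 0.1651]
[[ 0.      0.4456 -0.8953]
 [-0.     -0.8953 -0.4456]
 [-1.      0.     -0.    ]]
```

Request:
servo_tool(
  targets=[
    {"x": 0.0,"y": -0.32,"z": -0.44,"wx": -0.06},
    {"x": 0.0,"y": -0.32,"z": -0.44,"wx": -0.06},
    {"x": 0.0,"y": -0.629,"z": -0.88,"wx": -0.125},
    {"x": 0.0,"y": -0.629,"z": -0.88,"wx": -0.125},
    {"x": 0.0,"y": -0.629,"z": -0.88,"wx": -0.125},
    {"x": 0.0775,"y": -0.629,"z": -0.88,"wx": -0.125},
    {"x": 0.0775,"y": -0.629,"z": -0.88,"wx": -0.125},
    {"x": 0.0775,"y": -0.629,"z": -0.88,"wx": -0.125},
    {"x": 0.0775,"y": -0.629,"z": -0.88,"wx": -0.125},
    {"x": 0.0775,"y": -0.629,"z": -0.88,"wx": -0.125},
  ],
  grip=-1,
)

```text
$.targets[0]: bad value
```

Request:
servo_tool(
  targets=[
    {"x": 0.0,"y": -0.32,"z": -0.44,"wx": -0.06,"wy": 0,"wz": 0},
    {"x": 0.0,"y": -0.32,"z": -0.44,"wx": -0.06,"wy": 0,"wz": 0},
    {"x": 0.0,"y": -0.629,"z": -0.88,"wx": -0.125,"wy": 0,"wz": 0},
    {"x": 0.0,"y": -0.629,"z": -0.88,"wx": -0.125,"wy": 0,"wz": 0},
    {"x": 0.0,"y": -0.629,"z": -0.88,"wx": -0.125,"wy": 0,"wz": 0},
    {"x": 0.0775,"y": -0.629,"z": -0.88,"wx": -0.125,"wy": 0,"wz": 0},
    {"x": 0.0775,"y": -0.629,"z": -0.88,"wx": -0.125,"wy": 0,"wz": 0},
    {"x": 0.0775,"y": -0.629,"z": -0.88,"wx": -0.125,"wy": 0,"wz": 0},
    {"x": 0.0775,"y": -0.629,"z": -0.88,"wx": -0.125,"wy": 0,"wz": 0},
    {"x": 0.0775,"y": -0.629,"z": -0.88,"wx": -0.125,"wy": 0,"wz": 0},
  ],
  grip=-1,
)

```text
clock: 1.95
position: [0.4811, -0.1786, 0.2005]
tool_rot: [0.696, 1.57, -1.201]
force: [0.2, 0.3, -0.4]
grip_width: 0.0001
```

Request:
servo_tool(
  targets=[
    {"x": 0.03,"y": 0,"z": 0,"wx": 0,"wy": 0,"wz": 0},
    {"x": 0.05,"y": 0,"z": 0,"wx": 0,"wy": 0,"wz": 0},
    {"x": 0.057,"y": 0,"z": 0,"wx": 0,"wy": 0,"wz": 0},
    {"x": 0.061,"y": 0,"z": 0,"wx": 0,"wy": 0,"wz": 0},
    {"x": 0.065,"y": 0,"z": 0,"wx": 0,"wy": 0,"wz": 0},
    {"x": 0.069,"y": 0,"z": 0,"wx": 0,"wy": 0,"wz": 0},
    {"x": 0.073,"y": 0,"z": 0,"wx": 0,"wy": 0,"wz": 0},
    {"x": 0.077,"y": 0,"z": 0,"wx": 0,"wy": 0,"wz": 0},
    {"x": 0.081,"y": 0,"z": 0,"wx": 0,"wy": 0,"wz": 0},
    {"x": 0.085,"y": 0,"z": 0,"wx": 0,"wy": 0,"wz": 0},
    {"x": 0.089,"y": 0,"z": 0,"wx": 0,"wy": 0,"wz": 0},
  ],
)

```text
clock: 3.32
position: [0.4813, -0.1786, 0.1649]
tool_rot: [0.986, 1.57, -0.91]
force: [0.7, 0.0, 1.8]
grip_width: 0.0002
```

Request:
servo_tool(
  targets=[
    {"x": 0.005,"y": 0,"z": 0,"wx": 0,"wy": 0,"wz": 0},
    {"x": 0.01,"y": 0,"z": 0,"wx": 0,"wy": 0,"wz": 0},
    {"x": 0.015,"y": 0,"z": 0,"wx": 0,"wy": 0,"wz": 0},
    {"x": 0.02,"y": 0,"z": 0,"wx": 0,"wy": 0,"wz": 0},
    {"x": 0.025,"y": 0,"z": 0,"wx": 0,"wy": 0,"wz": 0},
    {"x": 0.03,"y": 0,"z": 0,"wx": 0,"wy": 0,"wz": 0},
    {"x": 0.035,"y": 0,"z": 0,"wx": 0,"wy": 0,"wz": 0},
  ],
)

```text
clock: 4.2
position: [0.4813, -0.1787, 0.1507]
tool_rot: [1.037, 1.57, -0.86]
force: [1.7, 0.1, 2.6]
grip_width: 0.0
```

Run:
```python
from h import *
np.set_printoptions(precision=4,suppress=True)
im,d=bot.grab_frame("side");o=bot.observe();print(o["position"],o["force"],o["clock"])
P=pts("side",d,np.ones((400,640),bool))
k=P[(abs(P[:,0]-.48)<.03)&(abs(P[:,1]+.182)<.02)&(P[:,2]>.054)&(P[:,2]<.1)]
print("pad",np.sort(k[:,2])[:30])
cv2.imwrite("pics/s2.png",cv2.resize(im[150:255,285:375,::-1],None,fx=6,fy=6,interpolation=cv2.INTER_CUBIC)[:600])
```

```text
[ 0.4812 -0.1786  0.1505] [ 0.538  -0.6535  0.9948] 4.25
pad [0.054  0.054  0.0541 0.0543 0.0543 0.0543 0.0543 0.0543 0.0545 0.0547
 0.0554 0.0557 0.0557 0.056  0.056  0.0564 0.0565 0.0633 0.0636 0.0665
 0.0669 0.067  0.0672 0.0677 0.0677 0.068  0.0681 0.0681 0.0689 0.069 ]
```

View pics/s2.png

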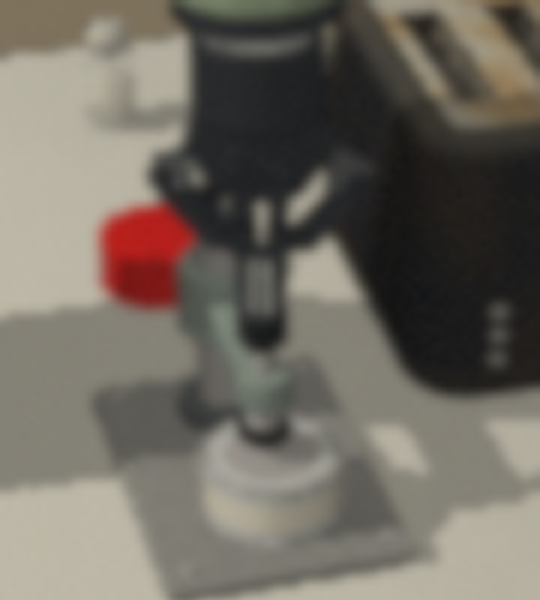

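The shut fingers sit on the knob at crop (265,330). The pad's lower edge at (265,440) is still about 13 mm above the lid, so I expect contact at a TCP height of about 0.138.

Request:
servo_tool(
  targets=[
    {"x": 0.003,"y": 0,"z": 0,"wx": 0,"wy": 0,"wz": 0},
    {"x": 0.006,"y": 0,"z": 0,"wx": 0,"wy": 0,"wz": 0},
    {"x": 0.009,"y": 0,"z": 0,"wx": 0,"wy": 0,"wz": 0},
    {"x": 0.012,"y": 0,"z": 0,"wx": 0,"wy": 0,"wz": 0},
    {"x": 0.015,"y": 0,"z": 0,"wx": 0,"wy": 0,"wz": 0},
    {"x": 0.0165,"y": 0,"z": 0,"wx": 0,"wy": 0,"wz": 0},
  ],
)

```text
clock: 5.0
position: [0.4812, -0.1787, 0.1438]
tool_rot: [0.605, 1.57, -1.292]
force: [-0.6, 0.8, 2.6]
grip_width: -0.0001
```

Request:
servo_tool(
  targets=[
    {"x": 0.001,"y": 0,"z": 0,"wx": 0,"wy": 0,"wz": 0},
    {"x": 0.002,"y": 0,"z": 0,"wx": 0,"wy": 0,"wz": 0},
  ],
)

```text
clock: 5.25
position: [0.4812, -0.1786, 0.143]
tool_rot: [0.654, 1.57, -1.242]
force: [0.1, 0.1, 2.7]
grip_width: 0.0002
```

Request:
servo_tool(
  targets=[
    {"x": 0.001,"y": 0,"z": 0,"wx": 0,"wy": 0,"wz": 0},
    {"x": 0.002,"y": 0,"z": 0,"wx": 0,"wy": 0,"wz": 0},
  ],
)

```text
clock: 5.5
position: [0.4812, -0.1786, 0.1422]
tool_rot: [0.718, 1.57, -1.178]
force: [0.5, 0.3, 2.1]
grip_width: -0.0005
```

Request:
servo_tool(
  targets=[
    {"x": 0.001,"y": 0,"z": 0,"wx": 0,"wy": 0,"wz": 0},
    {"x": 0.001,"y": 0,"z": 0,"wx": 0,"wy": 0,"wz": 0},
  ],
)

```text
clock: 5.75
position: [0.4812, -0.1786, 0.1417]
tool_rot: [0.571, 1.57, -1.325]
force: [0.9, 0.1, -0.1]
grip_width: 0.0001
```

Request:
servo_tool(
  targets=[
    {"x": 0.001,"y": 0,"z": 0,"wx": 0,"wy": 0,"wz": 0},
    {"x": 0.001,"y": 0,"z": 0,"wx": 0,"wy": 0,"wz": 0},
  ],
)

```text
clock: 6.0
position: [0.4811, -0.1786, 0.1413]
tool_rot: [0.59, 1.57, -1.306]
force: [1.3, 0.0, 0.6]
grip_width: -0.0001
```

Request:
servo_tool(
  targets=[
    {"x": 0.0007,"y": 0,"z": 0,"wx": 0,"wy": 0,"wz": 0},
    {"x": 0.0014,"y": 0,"z": 0,"wx": 0,"wy": 0,"wz": 0},
  ],
)

```text
clock: 6.25
position: [0.4811, -0.1786, 0.1407]
tool_rot: [0.6, 1.57, -1.296]
force: [0.6, 0.6, 2.3]
grip_width: -0.0001
```

Request:
servo_tool(
  targets=[
    {"x": 0.0007,"y": 0,"z": 0,"wx": 0,"wy": 0,"wz": 0},
    {"x": 0.0014,"y": 0,"z": 0,"wx": 0,"wy": 0,"wz": 0},
  ],
)

```text
clock: 6.5
position: [0.4812, -0.1787, 0.1402]
tool_rot: [0.661, 1.57, -1.235]
force: [0.6, 0.1, 2.2]
grip_width: 0.0001
```

Request:
servo_tool(
  targets=[
    {"x": 0.0007,"y": 0,"z": 0,"wx": 0,"wy": 0,"wz": 0},
    {"x": 0.0014,"y": 0,"z": 0,"wx": 0,"wy": 0,"wz": 0},
  ],
)

```text
clock: 6.75
position: [0.4811, -0.1787, 0.1396]
tool_rot: [0.607, 1.57, -1.289]
force: [-0.2, -0.5, 2.6]
grip_width: 0.0
```

Request:
servo_tool(
  targets=[
    {"x": 0.0007,"y": 0,"z": 0,"wx": 0,"wy": 0,"wz": 0},
    {"x": 0.0014,"y": 0,"z": 0,"wx": 0,"wy": 0,"wz": 0},
  ],
)

```text
clock: 7.0
position: [0.4812, -0.1786, 0.139]
tool_rot: [0.699, 1.57, -1.197]
force: [-0.1, 0.3, 2.5]
grip_width: 0.0001
```

Request:
servo_tool(
  targets=[
    {"x": 0.0007,"y": 0,"z": 0,"wx": 0,"wy": 0,"wz": 0},
    {"x": 0.0014,"y": 0,"z": 0,"wx": 0,"wy": 0,"wz": 0},
  ],
)

```text
clock: 7.25
position: [0.4811, -0.1787, 0.1384]
tool_rot: [0.578, 1.57, -1.318]
force: [0.6, 0.5, 1.6]
grip_width: -0.0
```

Request:
servo_tool(
  targets=[
    {"x": 0.0007,"y": 0,"z": 0,"wx": 0,"wy": 0,"wz": 0},
    {"x": 0.0014,"y": 0,"z": 0,"wx": 0,"wy": 0,"wz": 0},
  ],
)

```text
clock: 7.5
position: [0.4812, -0.1787, 0.1378]
tool_rot: [0.639, 1.57, -1.258]
force: [0.1, 1.2, 2.7]
grip_width: -0.0
```

Request:
servo_tool(
  targets=[
    {"x": 0.0007,"y": 0,"z": 0,"wx": 0,"wy": 0,"wz": 0},
    {"x": 0.0014,"y": 0,"z": 0,"wx": 0,"wy": 0,"wz": 0},
  ],
)

```text
clock: 7.75
position: [0.4812, -0.1787, 0.1374]
tool_rot: [0.676, 1.57, -1.22]
force: [-1.4, 0.9, 7.1]
grip_width: -0.0001
```

Request:
servo_tool(
  targets=[
    {"x": 0.0007,"y": 0,"z": 0,"wx": 0,"wy": 0,"wz": 0},
    {"x": 0.0014,"y": 0,"z": 0,"wx": 0,"wy": 0,"wz": 0},
  ],
)

```text
clock: 8.0
position: [0.4812, -0.1787, 0.137]
tool_rot: [0.734, 1.57, -1.162]
force: [-1.7, 0.7, 8.6]
grip_width: -0.0
```

Contact was at 0.1376. The push is now about 8.6 N, of which roughly 2.5 N is friction, so about 6 N is on the lid. I'll lift off and go over the lever pin.

Request:
servo_tool(
  targets=[
    {"x": -0.02,"y": 0,"z": 0,"wx": 0,"wy": 0,"wz": 0},
    {"x": -0.125,"y": 0,"z": 0,"wx": 0,"wy": 0,"wz": 0},
    {"x": -0.125,"y": -0.06,"z": -0.23,"wx": 0,"wy": 0,"wz": 0},
    {"x": -0.125,"y": -0.125,"z": -0.46,"wx": 0,"wy": 0,"wz": 0},
    {"x": -0.125,"y": -0.125,"z": -0.46,"wx": 0,"wy": 0,"wz": 0},
    {"x": -0.125,"y": -0.125,"z": -0.46,"wx": 0,"wy": 0,"wz": 0},
    {"x": -0.125,"y": -0.125,"z": -0.46,"wx": 0,"wy": 0,"wz": 0},
    {"x": -0.125,"y": -0.125,"z": -0.46,"wx": 0,"wy": 0,"wz": 0},
  ],
  grip=0.06,
)

```text
clock: 9.0
position: [0.4926, 0.0104, 0.187]
tool_rot: [0.39, 1.57, -1.508]
force: [0.1, 0.4, -0.2]
grip_width: 0.045
```

Run:
```python
from h import *
np.set_printoptions(precision=4,suppress=True)
o=bot.observe();print(o["position"],o["tool_rot"],o["force"],o["qpos"])
im,d=bot.grab_frame("side")
P=pts("side",d,np.ones((400,640),bool))
k=P[(abs(P[:,0]-.49)<.025)&(abs(P[:,1]-.01)<.025)&(P[:,2]>.1)&(P[:,2]<.135)];print("pin",len(k),k.mean(0),k.min(0),k.max(0))
for r in bot.trace("side","fish_tin")[:1]:
    q=pts("side",d,r["mask"]);q=q[(q[:,2]>.045)&(q[:,2]<.057)];print("tin",q.mean(0))
cv2.imwrite("pics/s3.png",cv2.resize(im[150:255,275:385,::-1],None,fx=5,fy=5,interpolation=cv2.INTER_CUBIC))
```

```text
[0.4926 0.0104 0.187 ] [ 0.3905  1.5697 -1.5076] [ 0.1339  0.4049 -0.1683] [ 0.1607  0.3931 -0.386   1.9725  0.2014  0.8126 -0.6652]
pin 13 [0.4908 0.0098 0.1226] [0.4854 0.0024 0.1093] [0.4974 0.0225 0.1274]
tin [0.4411 0.0846 0.0457]
```

View pics/s3.png

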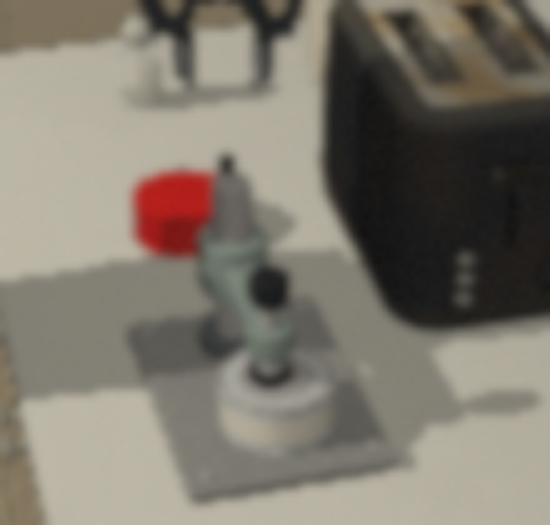

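The foot rests on the silver tin at (270,372), the knob is at (268,288), the pin top is at (226,160) and the open jaws are above it. The pin measures (0.491, 0.010) with its top at 0.127, as predicted.

Request:
servo_tool(
  targets=[
    {"x": 0.1,"y": 0,"z": 0,"wx": 0,"wy": 0,"wz": 0},
    {"x": 0.14,"y": 0,"z": 0,"wx": 0,"wy": 0,"wz": 0},
    {"x": 0.165,"y": 0,"z": 0,"wx": 0,"wy": 0,"wz": 0},
    {"x": 0.19,"y": 0,"z": 0,"wx": 0,"wy": 0,"wz": 0},
    {"x": 0.215,"y": 0,"z": 0,"wx": 0,"wy": 0,"wz": 0},
    {"x": 0.215,"y": 0,"z": 0,"wx": 0,"wy": 0,"wz": 0},
  ],
)

```text
clock: 9.85
position: [0.4924, 0.0105, 0.1005]
tool_rot: [-0.205, 1.57, -2.103]
force: [0.6, 0.9, 0.4]
grip_width: 0.0455
```

Request:
servo_tool(
  targets=[
    {"x": 0,"y": 0,"z": 0,"wx": 0,"wy": 0,"wz": 0},
    {"x": 0,"y": 0,"z": 0,"wx": 0,"wy": 0,"wz": 0},
    {"x": 0,"y": 0,"z": 0,"wx": 0,"wy": 0,"wz": 0},
  ],
  grip=-0.41,
)

```text
clock: 10.22
position: [0.4926, 0.0105, 0.1008]
tool_rot: [0.174, 1.57, -1.724]
force: [0.2, 0.5, 0.3]
grip_width: 0.0255
```

```bash
cat > arc.py <<'E'
from h import *
import sys
from scipy.spatial.transform import Rotation as Ro
np.set_printoptions(precision=4,suppress=True)
o=bot.observe();M=Ro.from_euler("xyz",o["tool_rot"]).as_matrix();p=o["position"]
print(p,o["force"],o["grip_width"],"ydir",np.degrees(np.arctan2(M[1,1],M[0,1])))
piv=np.array([.4785,-.034]);y0=np.arctan2(M[1,1],M[0,1])
lead=float(sys.argv[2]) if len(sys.argv)>2 else 0   # m ahead along tangent
for q in eval(sys.argv[1]):
    a=q-.45+np.radians(91.2)
    g=piv+.05*np.array([np.cos(a),np.sin(a)])+lead*np.array([-np.sin(a),np.cos(a)])
    s=M.T@np.r_[g-p[:2],0]/.4; w=(a-np.pi/2-y0+np.pi)%(2*np.pi)-np.pi
    print(round(q,2),g,"y %.4f z %.4f wx %.4f"%(s[1],s[2],-w/2/np.pi))
E
python3 arc.py "np.arange(.1,1.6,.15)" 0.006
```

```text
[0.4926 0.0105 0.1008] [0.2443 0.5262 0.257 ] 0.025475913779407392 ydir -18.751792679889576
0.1 [0.489  0.0153] y -0.0123 z -0.0084 wx 0.0003
0.25 [0.4815 0.0163] y -0.0308 z -0.0048 wx -0.0236
0.4 [0.474  0.0162] y -0.0486 z 0.0015 wx -0.0475
0.55 [0.4665 0.0149] y -0.0652 z 0.0105 wx -0.0713
0.7 [0.4593 0.0126] y -0.0803 z 0.0218 wx -0.0952
0.85 [0.4526 0.0092] y -0.0936 z 0.0352 wx -0.1191
1.0 [0.4464 0.0048] y -0.1047 z 0.0505 wx -0.1430
1.15 [ 0.441  -0.0004] y -0.1134 z 0.0672 wx -0.1668
1.3 [ 0.4364 -0.0064] y -0.1194 z 0.0851 wx -0.1907
1.45 [ 0.4327 -0.013 ] y -0.1228 z 0.1036 wx -0.2146
```

Request:
servo_tool(
  targets=[
    {"x": 0,"y": -0.0123,"z": -0.006,"wx": 0,"wy": 0,"wz": 0},
    {"x": 0,"y": -0.0308,"z": -0.0048,"wx": -0.0236,"wy": 0,"wz": 0},
    {"x": 0,"y": -0.0486,"z": 0.0015,"wx": -0.0475,"wy": 0,"wz": 0},
    {"x": 0,"y": -0.0652,"z": 0.0105,"wx": -0.0713,"wy": 0,"wz": 0},
    {"x": 0,"y": -0.0803,"z": 0.0218,"wx": -0.0952,"wy": 0,"wz": 0},
    {"x": 0,"y": -0.0803,"z": 0.0218,"wx": -0.0952,"wy": 0,"wz": 0},
  ],
)

```text
clock: 10.98
position: [0.4591, 0.0126, 0.1009]
tool_rot: [-0.426, 1.57, -1.727]
force: [-0.3, 0.3, 0.1]
grip_width: 0.0251
```

```bash
python3 arc.py "[.85,1,1.15,1.3,1.4,1.5]" 0.006
```

```text
[0.4591 0.0126 0.1009] [-0.2791  0.2543  0.0763] 0.025099710999453947 ydir 15.469371093139419
0.85 [0.4526 0.0092] y -0.0179 z 0.0038 wx -0.0240
1 [0.4464 0.0048] y -0.0356 z 0.0102 wx -0.0479
1.15 [ 0.441  -0.0004] y -0.0522 z 0.0192 wx -0.0718
1.3 [ 0.4364 -0.0064] y -0.0673 z 0.0305 wx -0.0956
1.4 [ 0.4338 -0.0107] y -0.0763 z 0.0393 wx -0.1116
1.5 [ 0.4317 -0.0153] y -0.0844 z 0.0489 wx -0.1275
```

Request:
servo_tool(
  targets=[
    {"x": 0,"y": -0.0179,"z": 0.0038,"wx": -0.024,"wy": 0,"wz": 0},
    {"x": 0,"y": -0.0356,"z": 0.0102,"wx": -0.0479,"wy": 0,"wz": 0},
  ],
)

```text
clock: 11.22
position: [0.4473, 0.0055, 0.1012]
tool_rot: [1.051, 1.569, 0.053]
force: [5.6, 2.5, -2.6]
grip_width: 0.0253
```

```bash
python3 arc.py "[1,1.1,1.2,1.3,1.4,1.45,1.5]" 0.006
python3 - <<'E'
from h import *
im,d=bot.grab_frame("side")
cv2.imwrite("pics/s4.png",cv2.resize(im[150:255,275:385,::-1],None,fx=5,fy=5,interpolation=cv2.INTER_CUBIC))
E
```

```text
[0.4473 0.0055 0.1012] [ 5.6082  2.5399 -2.5696] 0.025294124348984464 ydir 32.77774515266925
1 [0.4464 0.0048] y -0.0027 z 0.0003 wx 0.0002
1.1 [0.4427 0.0014] y -0.0151 z 0.0024 wx -0.0157
1.2 [ 0.4394 -0.0023] y -0.0272 z 0.0057 wx -0.0317
1.3 [ 0.4364 -0.0064] y -0.0390 z 0.0102 wx -0.0476
1.4 [ 0.4338 -0.0107] y -0.0502 z 0.0159 wx -0.0635
1.45 [ 0.4327 -0.013 ] y -0.0556 z 0.0192 wx -0.0714
1.5 [ 0.4317 -0.0153] y -0.0608 z 0.0227 wx -0.0794
```

View pics/s4.png

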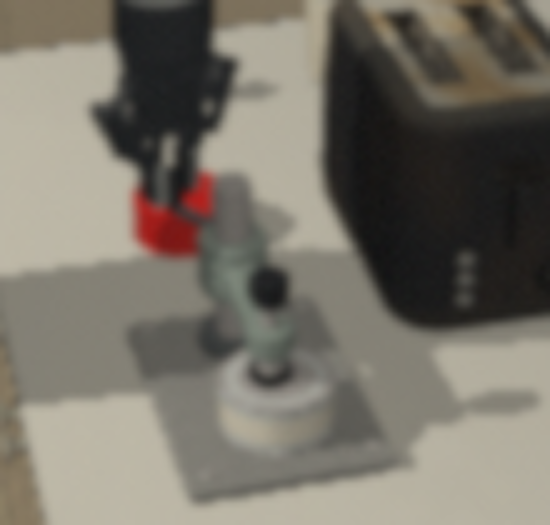

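The jaws straddle the pin at about (170,190), the lever is following with about 6 N resistance, and the tin has not moved.

Request:
servo_tool(
  targets=[
    {"x": 0,"y": -0.0151,"z": 0.0024,"wx": -0.0157,"wy": 0,"wz": 0},
    {"x": 0,"y": -0.0272,"z": 0.0057,"wx": -0.0317,"wy": 0,"wz": 0},
    {"x": 0,"y": -0.039,"z": 0.0102,"wx": -0.0476,"wy": 0,"wz": 0},
    {"x": 0,"y": -0.0445,"z": 0.013,"wx": -0.0555,"wy": 0,"wz": 0},
  ],
)

```text
clock: 11.78
position: [0.4354, -0.008, 0.1013]
tool_rot: [1.168, 1.568, 0.524]
force: [5.0, 10.2, 0.8]
grip_width: 0.0254
```

```bash
python3 arc.py "[1.3,1.35,1.4,1.45,1.5]" 0.006
```

```text
[ 0.4354 -0.008   0.1013] [ 5.0336 10.2497  0.836 ] 0.025355349234433593 ydir 53.0944031572841
1.3 [ 0.4364 -0.0064] y 0.0048 z -0.0004 wx 0.0089
1.35 [ 0.4351 -0.0085] y -0.0015 z 0.0002 wx 0.0009
1.4 [ 0.4338 -0.0107] y -0.0077 z 0.0011 wx -0.0070
1.45 [ 0.4327 -0.013 ] y -0.0139 z 0.0022 wx -0.0150
1.5 [ 0.4317 -0.0153] y -0.0200 z 0.0037 wx -0.0230
```

Request:
servo_tool(
  targets=[
    {"x": 0,"y": -0.004,"z": 0.0006,"wx": -0.003,"wy": 0,"wz": 0},
    {"x": 0,"y": -0.0077,"z": 0.0011,"wx": -0.007,"wy": 0,"wz": 0},
  ],
)

```text
clock: 12.02
position: [0.4346, -0.0096, 0.1014]
tool_rot: [1.258, 1.566, 0.655]
force: [3.4, 5.5, -0.6]
grip_width: 0.0254
```

Request:
servo_tool(
  targets=[
    {"x": 0,"y": -0.0045,"z": 0.0007,"wx": -0.004,"wy": 0,"wz": 0},
    {"x": 0,"y": -0.009,"z": 0.0014,"wx": -0.008,"wy": 0,"wz": 0},
  ],
)

```text
clock: 12.28
position: [0.4343, -0.011, 0.1017]
tool_rot: [1.307, 1.562, 0.75]
force: [6.6, 17.0, -4.6]
grip_width: 0.025
```

Request:
servo_tool(
  targets=[
    {"x": 0,"y": 0.012,"z": 0,"wx": 0,"wy": 0,"wz": 0},
    {"x": 0,"y": 0.012,"z": 0,"wx": 0,"wy": 0,"wz": 0},
  ],
)

```text
clock: 12.52
position: [0.4368, -0.0066, 0.1016]
tool_rot: [1.326, 1.563, 0.767]
force: [-1.3, -0.8, 0.4]
grip_width: 0.025
```

Request:
servo_tool(
  targets=[
    {"x": -0.04,"y": 0,"z": 0,"wx": 0,"wy": 0,"wz": 0},
    {"x": -0.1,"y": 0,"z": 0,"wx": 0,"wy": 0,"wz": 0},
    {"x": -0.2,"y": 0,"z": 0,"wx": 0,"wy": 0,"wz": 0},
    {"x": -0.3,"y": 0,"z": 0,"wx": 0,"wy": 0,"wz": 0},
    {"x": -0.4,"y": 0,"z": 0,"wx": 0,"wy": 0,"wz": 0},
    {"x": -0.4,"y": 0,"z": 0,"wx": 0,"wy": 0,"wz": 0},
    {"x": -0.4,"y": 0,"z": 0,"wx": 0,"wy": 0,"wz": 0},
  ],
)

```text
clock: 13.4
position: [0.4355, -0.0078, 0.2612]
tool_rot: [1.34, 1.564, 0.779]
force: [0.1, -0.3, -0.7]
grip_width: 0.0252
```

Run:
```python
from h import *
np.set_printoptions(precision=4,suppress=True)
o=bot.observe();print(o["position"],o["force"],o["clock"])
im,d=bot.grab_frame("side");P=pts("side",d,np.ones((400,640),bool))
k=P[(abs(P[:,0]-.45)<.05)&(abs(P[:,1]-.005)<.03)&(P[:,2]>.105)&(P[:,2]<.135)]
m=k.mean(0);print("pin",len(k),m,"q",np.arctan2(m[1]+.034,m[0]-.4785)-np.radians(91.2)+.45)
k=P[(abs(P[:,0]-.48)<.02)&(abs(P[:,1]+.18)<.02)&(P[:,2]>.125)];print("knob top",np.percentile(k[:,2],[50,90]))
k=P[(abs(P[:,0]-.482)<.06)&(abs(P[:,1]+.18)<.055)&(P[:,2]>.045)&(P[:,2]<.057)];print("lid",k.mean(0),k.min(0),k.max(0))
cv2.imwrite("pics/s5.png",cv2.resize(im[150:255,275:385,::-1],None,fx=5,fy=5,interpolation=cv2.INTER_CUBIC))
```

```text
[ 0.4355 -0.0078  0.2612] [ 0.1289 -0.2953 -0.7345] 13.4
pin 18 [ 0.4346 -0.0106  0.1194] q 1.509113640459826
knob top [0.1356 0.1387]
lid [ 0.484  -0.1877  0.0513] [ 0.4432 -0.2223  0.0451] [ 0.5264 -0.1388  0.0569]
```

View pics/s5.png

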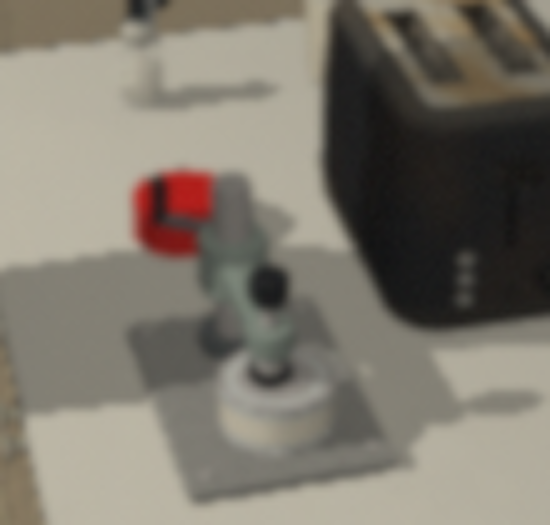

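The pin is home at (157,195), the pad is on the lid at (270,375), the tin has not moved and the gripper is clear. Handing in.

```bash
python3 -c "
from workcell import bot
print(bot.job_done(), bot.observe()['clock'])"
```

```text
the job is handed in; nothing more can be done
the job is handed in; nothing more can be done
```

The foot is resting on the silver tin's lid and the clamp lever is home, and I handed the job in with the clock at about 13.5 s of the 51 s. No verdict was reported.

- **Pushing the arm down:** I pushed the knob with shut fingers until the foot met the lid, with the knob at about 0.1376 m. I stopped at 8.6 N of push. About 2.5 N of that was sliding friction, so roughly 6 N was on the tin; that force is inferred, not measured directly.
- **Swinging the lever:** I guided the pin along its arc with loosely closed jaws until resistance jumped to about 18 N at the hard stop. Then I backed off and lifted clear to 0.26 m.

**Last checks:**
- **Lever:** the camera put it at about 1.5 rad, slightly more than the 1.4 rad stop allows. I read this as measurement error of a few millimetres in the pin position, and as consistent with fully home.
- **Arm height:** the knob top measured about 0.136–0.139 m, so the arm did not move up or down during locking.
- **Tin:** the lid is level at 0.051 m and its extent matches the start within about 3 mm.
- **Robot:** it touches nothing, with force readings near zero.
- **Bystanders:** I kept clear of them but did not measure them again at the end.
- **Bad reading:** the network's tin detection was off once, reporting the red tin's area. I used the point cloud around the stand instead.

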